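Open the ball cleaner's safety cap

TASK

Lift the square bottle of ball cleaner out of the plywood caddy and stand it, upright, fully down in the square recess of the wooden stand, which keeps it from turning. There open its push-and-turn safety cap: press the cap down, turn it anticlockwise (seen from above) while pressed until it is free, then lift it off and finish while holding the cap level in the gripper, straight above the open bottle and about 6 cm clear of it. Keep the bottle upright, leave it standing in the stand, and leave the tin, the chalk and the billiard balls where they are.

Things in the scene. Friction and masses are not known exactly. Their poses are not given: they have to be found in the camera images.
- bottle: loose white plastic bottle, about 0.24 kg, standing in the caddy; square body 56 x 56 mm, 80 mm high; above it a round collar of diameter 42 mm up to 90 mm, then the neck under the cap. Origin: centre of its underside; z up, x and y square to its sides (any quarter turn is alike for the stand). It may be carried by its locked cap, which then stays on.
- cap: grey ribbed push-and-turn cap on the bottle, loose, 25 g: diameter 46 mm, 33.5 mm high, a low bar on top along its x. Origin: centre of its lower rim, z up; locked at the start, this is 100 mm above the bottle's underside. Locked, it has about 5 degrees of play. It turns anticlockwise only (positive about z) and is free to lift between 50 and 125 degrees from locked (80 is a good aim).
- cap_top (a point): centre of the cap's top, 33.5 mm above the cap's origin, 133.5 mm above the bottle's underside when locked. A spring holds the cap up with 4.5 N, plus 0.6 N per mm pressed; it goes down 10 mm at most, till its rim meets the collar. To turn, it must be 6 mm down or more (7 to 9 is good) for the first 35 degrees or so.
- neck_top (a point): point on the bottle's axis 132 mm above its underside: the highest point of the open bottle (neck with a spring disc). Once turned free, the cap comes off straight up with nothing holding it.
- stand: fixed wooden bottle stand, 85 x 85 mm block, 45 mm high, on a thin steel plate of 150 x 110 mm; its square recess is 63 x 63 mm and 35 mm deep, open above, with sides along its x and y. Origin: centre of its underside on the bench.
- stand_seat (a point): centre of the recess floor of the stand, 10 mm above the bench; the bottle's origin belongs here
- caddy: fixed open plywood caddy (bin), 220 mm along its x, 150 mm along its y, 75 mm high, walls and floor 6 mm thick. Origin: centre of its underside. Bottle and tin stand in it, 100 mm apart along its x, either may be at either end.
- tin: low round aluminium tin, diameter 56 mm, 52 mm high, loose in the caddy; bystander. Origin: centre of its underside.
- chalk: small cue chalk block, 24 x 24 x 22 mm, loose on the bench; bystander. Origin: centre of its underside.
- tray: fixed low wooden tray, 135 x 72 mm, 22 mm high, two cells with one billiard ball each. Origin: centre of its underside.
- ball0_center (a point): centre of a billiard ball, diameter 57 mm, in the tray; bystander
- ball1_center (a point): centre of the other billiard ball, diameter 57 mm, in the tray; bystander
Not all that is in view belongs to the job. Of the things shaped like the bottle, the white one is meant. There is more than one size of the cap; the one meant has the size given above.

How it is judged:
By the outcome, as a careful person would: the job done as asked, in the order asked, and still so for the second after the job is handed in, while the arm keeps its last pose, push and grip.
It also fails if it takes over 46 s, if anything falls off the work surface, if the arm or the gripper's body presses on something with over 40 N, if the wrist force passes 120 N, or if a joint passes its speed limit or range.

ROBOT

A 6-joint arm with a two-finger parallel gripper is mounted at the origin on the work surface. World frame = base frame: x ahead of the robot, y to its left, z up, the work surface at z = 0. Lengths are in mm, angles in rad, forces in N, time in s.
With the tool pointing down it reaches from about 300 to 775 mm from the base axis. Payload 14.6 kg.
Tool frame: the origin (TCP) lies between the finger pads; the fingertips stand ahead of it and the grasp point (between the pads) lies 11 mm behind it (manip.finger_overhang is the z of the fingertips in the tool frame, in mm); z points along the fingers, y is the line along which they close (so a half turn about z gives the same grasp; the last joint's range is limited). The gripper opens to 94 mm and grips with 3 to 60 N. Pads are 16 mm wide; open, the fingers measure 119 mm over their backs; the gripper's body (75 mm by 177 mm) begins 78 mm behind the grasp point.
Start: joints at [-1.26, 0.3, 1.521, -0, 1.321, -0.067], TCP at [202.874, -511.206, 213.446] pointing down, gripper open.
Joint ranges: [-3.03, 3.03], [-0.79, 2.21], [0.23, 2.52], [-1.04, 4.18], [0, 3.07], [-2.55, 2.55]. Speed limits (rad/s): [2.22, 2.22, 2.57, 3.14, 3.14, 3.14].

INTERFACE

Orientations are given as [roll, pitch, yaw] about the fixed x, y, z axes, in that order (R = Rz(yaw) Ry(pitch) Rx(roll)).
In Python, from cell import manip gives the robot as it stands.
- The arm moves only by the tool jog_arm, never from a script. Its argument "series" is a list of rows, each a list of 7 numbers: the shift along the world's x, y, z as a fraction of full scale, then the turn, a rotation vector about the world's x, y, z as a fraction of full scale, then the closure, from 0 (fully open) to 1 (shut). In form: [[dx, dy, dz, wx, wy, wz, fingers], ...]. A call has 1 to 8 rows; each row is the pose to reach, as a shift and turn from the pose commanded when the call began; what a row does not reach only later rows make up. Full scale, the value 1, is 120 mm for a shift and 90 degrees for a turn. A row lasts 1/12 s, in which the tool goes at most 41.7 mm and 7.16 degrees, less where a joint would pass 70% of its speed; a pose out of reach is approached as far as the arm can. A call with a number of a shift or a turn outside -1 to 1 is refused whole. A call with a gripper value outside its range is refused whole. The fingers move at their own pace and stop on an object; "grip_force" is the grip in N (left out, the last holds). Time passes only in rows, so rows that repeat a pose let the fingers close. It gives the time, the measured TCP pose, the force, the opening and the grip force at its end, in the units of the state.
- manip.read_state(): the state, without advancing time (a new reading comes with each control period).
- manip.camera(name): name is "scene" or "top"; returns a dict with "frame" (384x512x3 uint8, red, green, blue), "vfov" (degrees; the focal length in pixels is half the picture's height over the tangent of half this angle, whatever the lens; pixels are square), "cx", "cy" (the principal point, pixels), "R" (3x3) and "t" (3): a world point X has camera coordinates R X + t. Camera axes: x right, y down, z forward; pixel columns grow to the right and rows downward; lengths in mm; the calibration is good to about 2 mm. A picture is of the moment at which its call begins. There is no depth.
- manip.sign_off(): hands the job in; it is judged then, once.
The state is a dict: "clock": time; "joints": joint angles; "qd": joint speeds; "effort": joint torques, N m; "eef_pos": TCP position; "eef_rot": TCP orientation; "wrist_force": force on the tool from outside, world axes, zero at the start; "moment": the same for the moment, N m; "finger_gap": finger opening in mm; "finger_force": force on a finger pad.
Only numpy, scipy, OpenCV 4.12 (cv2) and the standard library are available. Lean on these libraries where they do the work, as an engineer would, in place of code of your own. Each camera call takes 0.05 s, during which the arm holds its last target. There are 200 camera calls.

## Working session

There is one attempt and no reset: what is moved stays moved. The work goes in short steps, Python scripts to look and compute and a tool call to move; the robot and the scene stay as the last step left them, time stands still between calls to the robot, and variables do not carry over. Pictures are saved under pics/ and viewed, at most 10 in all, crops included, and the job is handed in when it is done.

Besides the shell and the picture viewer there is one more tool, called after "Call:" in YAML: its name, and indented under it one key for each argument. jog_arm: Moves the arm, as the interface text tells. Its arguments: {"type":"object","properties":{"series":{"type":"array"},"grip_force":{"type":"number"}},"required":["series"]}

```bash
mkdir -p pics; ls
python3 - <<'E'
from cell import manip
import cv2,pickle
d={}
for n in("scene","top"):
    c=manip.camera(n);d[n]=c;cv2.imwrite(f"pics/{n}0.png",c["frame"][:,:,::-1]);print(n,c["vfov"],c["cx"],c["cy"],c["R"],c["t"], [k for k in c])
pickle.dump(d,open("cam0.pkl","wb"))
print(manip.read_state(), manip.finger_overhang)
E
```

```text
pics
scene 43.0791473716054 247.07306803414758 189.94971482060288 [[ 0.15799171  0.98735132  0.01326641]
 [ 0.84852799 -0.12888205 -0.51321503]
 [-0.50501374  0.09234064 -0.85815752]] [-130.56273187 -440.52040253 1456.63285281] ['frame', 'vfov', 'cx', 'cy', 'R', 't']
top 47.411452305238946 250.53642618129774 197.44102999977835 [[ 0.0749849  -0.9971789  -0.00339282]
 [-0.97691126 -0.0727774  -0.20086773]
 [ 0.20005415  0.01837653 -0.9796125 ]] [-6.05834681e-01  5.82610188e+02  9.69179475e+02] ['frame', 'vfov', 'cx', 'cy', 'R', 't']
{'clock': 0.1, 'joints': array([-1.25962666e+00,  3.00405070e-01,  1.52153661e+00, -9.01022597e-06,
        1.32071731e+00, -6.66274741e-02]), 'qd': array([ 9.61632714e-05, -1.39661997e-03, -2.07233660e-03, -7.73008795e-05,
       -4.46528486e-05, -4.99065300e-04]), 'effort': array([ 4.04448219e-03, -5.32638717e+01, -3.53284979e+01,  7.10049109e-02,
        2.34556070e-02, -5.60051922e-05]), 'eef_pos': array([ 202.7881553 , -510.99250225,  212.94136128]), 'eef_rot': array([-3.14052810e+00, -6.22866451e-05,  3.77799342e-01]), 'wrist_force': array([ 0.24220605,  0.8758343 , -0.09258392]), 'moment': array([0.03054276, 0.00780717, 0.00581399]), 'finger_force': 0.0, 'finger_gap': 94.58402604026891} 8.0
```

View pics/scene0.png

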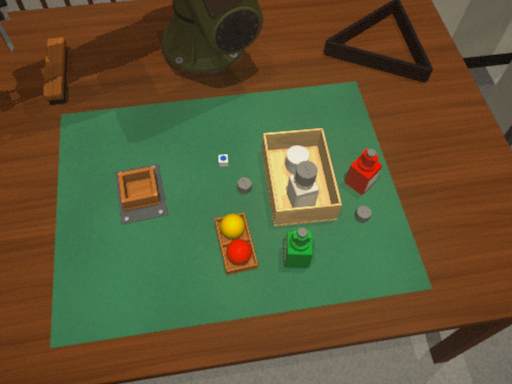

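View pics/top0.png

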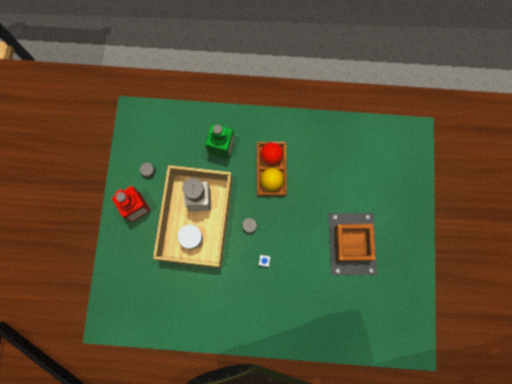

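The scene view shows the white bottle in the caddy, with its cap at about (306,173), and the stand at (140,190). In the top view the cap is at (193,188) and the stand at (355,242). I'll enlarge the two regions in both views.

Run:
```python
import pickle,cv2,numpy as np
d=pickle.load(open("cam0.pkl","rb"))
def crop(n,x,y,w=80,h=60): return cv2.resize(d[n]["frame"][y:y+h,x:x+w,::-1],(400,300),interpolation=cv2.INTER_CUBIC)
a=np.vstack([np.hstack([crop("scene",260,150),crop("scene",105,155)]),np.hstack([crop("top",155,165),crop("top",315,212)])])
cv2.imwrite("pics/z.png",a)
```

```text
(no output)
```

View pics/z.png

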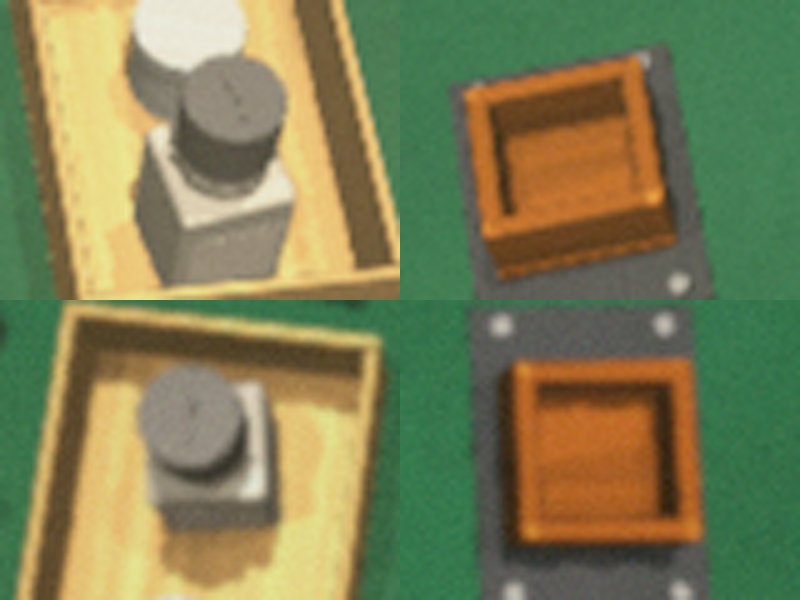

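The enlargements give me the corner pixels of the cap top, the bottle shoulder and the stand rim. Next I cast rays onto their known planes and compare the two views.

```bash
cat > h.py <<'E'
import numpy as np
def ray(c,p):
    f=192/np.tan(np.radians(c["vfov"]/2))
    R=np.array(c["R"]);t=np.array(c["t"])
    d=R.T@np.array([(p[0]-c["cx"])/f,(p[1]-c["cy"])/f,1]);return -R.T@t,d/np.linalg.norm(d)
def plane(c,p,z):
    o,d=ray(c,p);return (o+d*(z-o[2])/d[2])[:2]
def tri(rs):
    A=sum(np.eye(3)-np.outer(d,d) for o,d in rs);b=sum((np.eye(3)-np.outer(d,d))@o for o,d in rs)
    return np.linalg.solve(A,b)
E
python3 - <<'E'
import pickle,numpy as np
from h import *
np.set_printoptions(precision=1,suppress=True)
d=pickle.load(open("cam0.pkl","rb"))
off={"s0":("scene",260,150,0,0),"s1":("scene",105,155,400,0),"t0":("top",155,165,0,300),"t1":("top",315,212,400,300)}
def px(k,p): n,x,y,a,b=off[k];return d[n],((p[0]-a+.5)/5-.5+x,(p[1]-b+.5)/5-.5+y)
def go(k,ps,z):
    q=np.array([plane(*px(k,p),z) for p in ps]);print(k,z,"mean",q.mean(0),q.tolist() and q.round(1).tolist())
    if len(ps)>2:
        e=np.diff(np.vstack([q,q[:1]]),axis=0);print("  len",np.linalg.norm(e,axis=1),"ang",np.degrees(np.arctan2(e[:,1],e[:,0])))
    return q
go("s0",[(235,99)],139.5);go("t0",[(191,412)],139.5)
print("tri cap",tri([ray(*px("s0",(235,99))),ray(*px("t0",(191,412)))]))
go("s1",[(466,93),(638,58),(664,203),(486,238)],45);go("t1",[(513,362),(690,360),(703,541),(522,545)],45)
go("s1",[(490,104),(626,77),(640,186),(503,212)],45);go("t1",[(537,383),(672,380),(680,517),(543,520)],45)
go("s0",[(148,133),(183,224),(294,190)],86);go("t0",[(264,382),(272,492),(152,502)],86)
# caddy outer top, top view full pixel
q=np.array([plane(d["top"],p,75) for p in [(169,167),(231,172),(219,270),(155,261)]]);print(q,q.mean(0),np.diff(q,axis=0))
E
```

```text
s0 139.5 mean [576.5 169.7] [[576.5, 169.7]]
t0 139.5 mean [578.4 168.4] [[578.4, 168.4]]
tri cap [578.  168.5 141.9]
s1 45 mean [ 497.7 -210.1] [[460.5, -254.8], [452.6, -172.6], [535.6, -165.5], [542.0, -247.6]]
  len [82.6 83.3 82.4 81.8] ang [  95.5    4.9  -85.5 -175. ]
t1 45 mean [ 496.7 -210.2] [[535.4, -165.1], [542.6, -248.0], [458.4, -255.7], [450.3, -172.2]]
  len [83.3 84.5 83.8 85.4] ang [ -85.1 -174.8   95.5    4.8]
s1 45 mean [ 496.3 -209.5] [[468.5, -243.7], [462.8, -178.9], [524.7, -175.9], [529.3, -239.5]]
  len [65.  62.1 63.7 60.9] ang [  95.1    2.8  -85.9 -176. ]
t1 45 mean [ 497.5 -210.7] [[526.3, -176.6], [532.5, -239.8], [468.7, -244.8], [462.6, -181.5]]
  len [63.5 64.  63.6 64. ] ang [ -84.4 -175.5   95.5    4.4]
s0 86 mean [585.2 161.7] [[555.3, 140.1], [605.1, 145.8], [595.2, 199.3]]
  len [50.1 54.4 71.4] ang [   6.6  100.5 -123.9]
t0 86 mean [569.7 156.9] [[606.8, 144.5], [555.6, 136.0], [546.9, 190.2]]
  len [51.9 54.9 75.3] ang [-170.5   99.1  -37.3]
[[636.4 239.1]
 [635.1  92.8]
 [407.2 100.6]
 [416.3 245.9]] [523.7 169.6] [[  -1.3 -146.3]
 [-227.9    7.8]
 [   9.1  145.4]]
```

The two views agree to about 2 mm:

| Item | x (mm) | y (mm) | Yaw |
|---|---|---|---|
| Cap and bottle | 577 | 169 | about 9.3° |
| Stand | 497 | -210 | about 5° |

I'll move above the bottle.

Call:
jog_arm:
  series:
    - [0.26,0.47,0,0,0,0,0]
    - [0.52,0.94,0,0,0,0,0]
    - [0.52,0.94,0,0,0,0,0]
    - [0.52,0.94,0,0,0,0,0]
  grip_force: 50

```text
clock: 0.43
eef_pos: [267.2, -394.2, 213.4]
eef_rot: [-3.141, -0.001, 0.381]
wrist_force: [-0.4, -1.2, 0.3]
finger_gap: 94.1
finger_force: 0.0
```

Call:
jog_arm:
  series:
    - [0.26,0.47,0,0,0,0,0]
    - [0.52,0.94,0,0,0,0,0]
    - [0.52,0.94,0,0,0,0,0]
    - [0.52,0.94,0,0,0,0,0]

```text
clock: 0.77
eef_pos: [329.5, -281.5, 213.4]
eef_rot: [-3.141, -0.001, 0.381]
wrist_force: [-0.5, -1.2, 0.5]
finger_gap: 94.4
finger_force: 0.0
```

Call:
jog_arm:
  series:
    - [0.26,0.47,0,0,0,0,0]
    - [0.52,0.94,0,0,0,0,0]
    - [0.52,0.94,0,0,0,0,0]
    - [0.52,0.94,0,0,0,0,0]

```text
clock: 1.1
eef_pos: [391.9, -168.7, 213.5]
eef_rot: [-3.141, -0.001, 0.382]
wrist_force: [-0.4, 0.3, 0.7]
finger_gap: 93.8
finger_force: 0.0
```

Call:
jog_arm:
  series:
    - [0.26,0.47,0,0,0,0,0]
    - [0.52,0.94,0,0,0,0,0]
    - [0.52,0.94,0,0,0,0,0]
    - [0.52,0.94,0,0,0,0,0]

```text
clock: 1.43
eef_pos: [454.3, -56.0, 213.3]
eef_rot: [-3.141, -0.0, 0.382]
wrist_force: [-0.4, -1.3, -0.4]
finger_gap: 93.7
finger_force: 0.0
```

Call:
jog_arm:
  series:
    - [0.26,0.47,0,0,0,0,0]
    - [0.52,0.94,0,0,0,0,0]
    - [0.52,0.94,0,0,0,0,0]
    - [0.52,0.94,0,0,0,0,0]

```text
clock: 1.77
eef_pos: [516.6, 56.7, 212.9]
eef_rot: [-3.141, 0.0, 0.381]
wrist_force: [0.4, -1.0, -0.4]
finger_gap: 93.8
finger_force: 0.0
```

Call:
jog_arm:
  series:
    - [0.26,0.47,0,0,0,0,0]
    - [0.52,0.965,0,0,0,0,0]
    - [0.52,0.965,0,0,0,0,0]
    - [0.52,0.965,0,0,0,0,0]
    - [0.52,0.965,0,0,0,0,0]
    - [0.52,0.965,0,0,0,0,0]

```text
clock: 2.27
eef_pos: [577.1, 167.6, 212.8]
eef_rot: [3.142, 0.001, 0.378]
wrist_force: [-0.2, -0.4, 0.6]
finger_gap: 93.6
finger_force: 0.0
```

Call:
jog_arm:
  series:
    - [0,0,-0.25,0,0,0,0]
    - [0,0,-0.5,0,0,0,0]
    - [0,0,-0.7,0,0,0,0]
    - [0,0,-0.825,0,0,0,0]
    - [0,0,-0.825,0,0,0,0]

```text
clock: 2.68
eef_pos: [575.6, 166.3, 111.5]
eef_rot: [-3.141, 0.005, 0.376]
wrist_force: [-0.2, -0.1, -0.6]
finger_gap: 93.8
finger_force: 0.0
```

Call:
jog_arm:
  series:
    - [0,0,0,0,0,0,0.3]
    - [0,0,0,0,0,0,0.45]
    - [0,0,0,0,0,0,0.55]
    - [0,0,0,0,0,0,0.7]
    - [0,0,0,0,0,0,1]
    - [0,0,0,0,0,0,1]
    - [0,0,0,0,0,0,1]
    - [0,0,0,0,0,0,1]
  grip_force: 50

```text
clock: 3.35
eef_pos: [577.3, 168.7, 114.6]
eef_rot: [-3.141, -0.0, 0.378]
wrist_force: [-0.7, 1.5, 1.6]
finger_gap: 45.9
finger_force: 50.0
```

The cap is gripped at 45.9 mm, so I'll lift.

Call:
jog_arm:
  series:
    - [0,0,0.05,0,0,0,1]
    - [0,0,0.15,0,0,0,1]
    - [0,0,0.3,0,0,0,1]
    - [0,0,0.45,0,0,0,1]
    - [0,0,0.6,0,0,0,1]
    - [0,0,0.75,0,0,0,1]
    - [0,0,0.9,0,0,0,1]
    - [0,0,0.95,0,0,0,1]

```text
clock: 4.02
eef_pos: [577.9, 168.7, 232.1]
eef_rot: [3.141, -0.004, 0.378]
wrist_force: [-0.7, 0.4, -2.4]
finger_gap: 45.4
finger_force: 50.0
```

Call:
jog_arm:
  series:
    - [0,0,0,0,0,0,1]
    - [0,0,0,0,0,0,1]
    - [0,0,0,0,0,0,1]

```text
clock: 4.27
eef_pos: [576.9, 168.5, 227.2]
eef_rot: [-3.141, 0.002, 0.378]
wrist_force: [-0.7, -0.6, -4.1]
finger_gap: 45.7
finger_force: 50.0
```

Run:
```python
from cell import manip
import cv2,pickle,numpy as np
d={n:manip.camera(n) for n in("scene","top")}
pickle.dump(d,open("cam1.pkl","wb"))
a=[cv2.resize(d["scene"]["frame"][90:240,240:390,::-1],(400,400),interpolation=cv2.INTER_CUBIC),cv2.resize(d["top"]["frame"][120:270,120:270,::-1],(400,400),interpolation=cv2.INTER_CUBIC)]
cv2.imwrite("pics/lift.png",np.hstack(a))
s=manip.read_state();print(s["eef_pos"],s["eef_rot"],s["wrist_force"],s["moment"])
```

```text
[576.94179062 168.50717125 227.29823775] [-3.14131369e+00  1.84296319e-03  3.77823782e-01] [-0.91439689  0.52733805 -3.58538582] [-0.00332209 -0.02177388 -0.01856583]
```

View pics/lift.png

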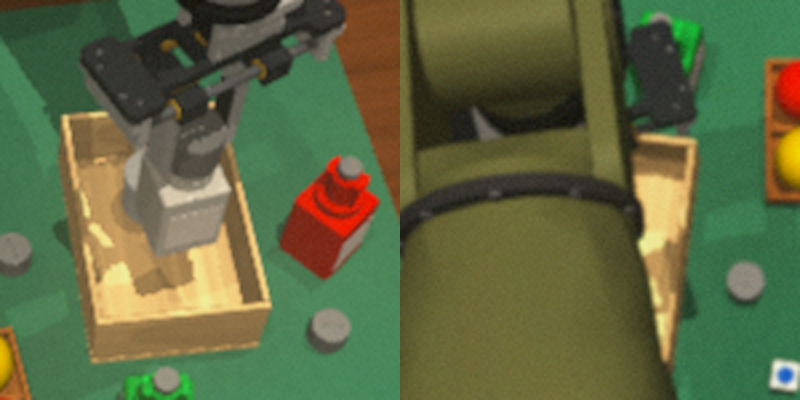

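The picture shows the bottle hanging upright from the gripper, clear of the caddy. I'll carry it over to the stand.

Call:
jog_arm:
  series:
    - [-0.02,-0.1,0,0,0,-0.01,1]
    - [-0.06,-0.3,0,0,0,-0.03,1]
    - [-0.12,-0.55,0,0,0,-0.047,1]
    - [-0.167,-0.79,0,0,0,-0.047,1]

```text
clock: 4.7
eef_pos: [556.3, 72.2, 227.9]
eef_rot: [-3.142, 0.001, 0.302]
wrist_force: [0.8, -0.2, -3.8]
finger_gap: 45.6
finger_force: 50.0
```

Call:
jog_arm:
  series:
    - [-0.04,-0.2,0,0,0,0,1]
    - [-0.08,-0.4,0,0,0,0,1]
    - [-0.12,-0.6,0,0,0,0,1]
    - [-0.167,-0.79,0,0,0,0,1]

```text
clock: 5.03
eef_pos: [536.4, -23.0, 228.1]
eef_rot: [-3.142, 0.0, 0.303]
wrist_force: [0.1, 0.2, -2.4]
finger_gap: 45.3
finger_force: 50.0
```

Call:
jog_arm:
  series:
    - [-0.04,-0.2,0,0,0,0,1]
    - [-0.08,-0.4,0,0,0,0,1]
    - [-0.12,-0.6,0,0,0,0,1]
    - [-0.167,-0.79,0,0,0,0,1]

```text
clock: 5.37
eef_pos: [516.2, -117.6, 228.2]
eef_rot: [-3.142, 0.0, 0.303]
wrist_force: [1.1, -0.3, -3.8]
finger_gap: 45.7
finger_force: 50.0
```

Call:
jog_arm:
  series:
    - [-0.04,-0.2,0,0,0,0,1]
    - [-0.08,-0.4,0,0,0,0,1]
    - [-0.11,-0.55,0,0,0,0,1]
    - [-0.14,-0.67,0,0,0,0,1]
    - [-0.16,-0.75,0,0,0,0,1]
    - [-0.167,-0.79,0,0,0,0,1]
    - [-0.167,-0.79,0,0,0,0,1]
    - [-0.167,-0.79,0,0,0,0,1]

```text
clock: 6.03
eef_pos: [497.1, -210.3, 228.3]
eef_rot: [-3.141, 0.0, 0.304]
wrist_force: [-0.7, 0.5, -3.7]
finger_gap: 45.4
finger_force: 50.0
```

Call:
jog_arm:
  series:
    - [0,0,-0.1,0,0,0,1]
    - [0,0,-0.2,0,0,0,1]
    - [0,0,-0.3,0,0,0,1]
    - [0,0,-0.4,0,0,0,1]
    - [0,0,-0.45,0,0,0,1]
    - [0,0,-0.45,0,0,0,1]
    - [0,0,-0.45,0,0,0,1]

```text
clock: 6.62
eef_pos: [497.3, -210.2, 174.8]
eef_rot: [-3.142, -0.0, 0.305]
wrist_force: [0.3, -0.2, -3.3]
finger_gap: 45.5
finger_force: 50.0
```

Run:
```python
from cell import manip
import cv2,pickle,numpy as np
d={n:manip.camera(n) for n in("scene","top")}
pickle.dump(d,open("cam2.pkl","wb"))
a=[cv2.resize(d["scene"]["frame"][130:230,90:190,::-1],(400,400),interpolation=cv2.INTER_CUBIC),cv2.resize(d["top"]["frame"][190:290,300:400,::-1],(400,400),interpolation=cv2.INTER_CUBIC)]
cv2.imwrite("pics/pre.png",np.hstack(a))
s=manip.read_state();print(s["eef_pos"],s["eef_rot"],s["wrist_force"],s["moment"])
```

```text
[ 497.50859263 -210.5230515   175.28628062] [ 3.14077180e+00 -9.18665623e-04  3.04268829e-01] [ 0.69238789  0.28593205 -3.75118717] [ 0.02682196 -0.02220741  0.00441111]
```

View pics/pre.png

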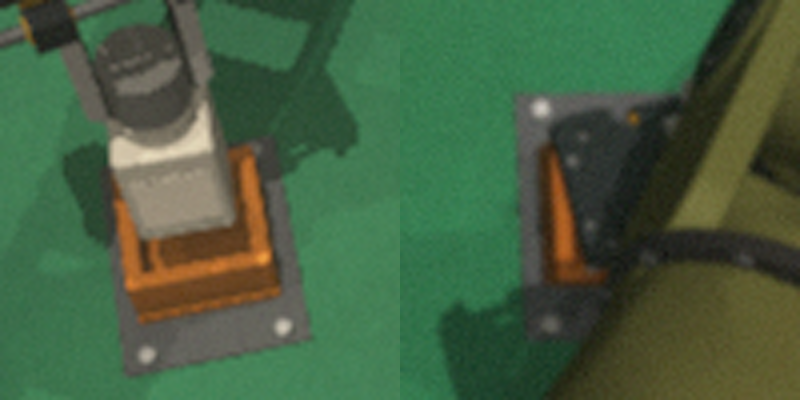

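The bottle hangs above the recess with its lower front edge running from (140,238) to (232,220) in the crop, parallel to the stand's rim. I'll check its position by casting rays.

Run:
```python
import pickle,numpy as np
from h import *
d=pickle.load(open("cam2.pkl","rb"))["scene"]
P=lambda p:((p[0]+.5)/4-.5+90,(p[1]+.5)/4-.5+130)
def rep(a,b,z,h):
    q=[plane(d,P(p),z) for p in (a,b)];e=q[1]-q[0];L=np.linalg.norm(e);n=np.array([-e[1],e[0]])/L
    print(np.round(q,1).tolist(),"len",L.round(1),"ang",np.degrees(np.arctan2(e[1],e[0])).round(1),"centre",((q[0]+q[1])/2+n*h).round(1))
rep((138,239),(233,221),67,28)      # bottle lower front edge
rep((111,166),(212,150),147,28)     # bottle shoulder front edge
rep((128,290),(272,262),45,42.5)    # stand front outer rim
```

```text
[[522.1, -237.3], [518.1, -183.0]] len 54.4 ang 94.2 centre [ 492.2 -212.2]
[[524.7, -235.6], [522.4, -181.7]] len 54.0 ang 92.4 centre [ 495.6 -209.8]
[[541.8, -248.0], [535.5, -164.9]] len 83.3 ang 94.3 centre [ 496.3 -209.7]
```

The bottle and stand agree within the 3.5 mm clearance. I'll lower it gently into the recess.

Call:
jog_arm:
  series:
    - [0,0,-0.07,0,0,0,1]
    - [0,0,-0.13,0,0,0,1]
    - [0,0,-0.18,0,0,0,1]
    - [0,0,-0.22,0,0,0,1]
    - [0,0,-0.25,0,0,0,1]
    - [0,0,-0.25,0,0,0,1]

```text
clock: 7.22
eef_pos: [496.8, -210.5, 143.5]
eef_rot: [-3.141, 0.001, 0.304]
wrist_force: [-0.9, -0.5, -3.5]
finger_gap: 45.7
finger_force: 50.0
```

Call:
jog_arm:
  series:
    - [0,0,-0.05,0,0,0,1]
    - [0,0,-0.1,0,0,0,1]
    - [0,0,-0.15,0,0,0,1]
    - [0,0,-0.18,0,0,0,1]
    - [0,0,-0.19,0,0,0,1]
    - [0,0,-0.19,0,0,0,1]

```text
clock: 7.72
eef_pos: [497.0, -210.6, 121.2]
eef_rot: [-3.141, 0.0, 0.304]
wrist_force: [0.2, -0.4, -3.2]
finger_gap: 45.6
finger_force: 50.0
```

Call:
jog_arm:
  series:
    - [0,0,-0.01,0,0,0,1]
    - [0,0,-0.02,0,0,0,1]
    - [0,0,-0.025,0,0,0,1]
    - [0,0,-0.025,0,0,0,1]
    - [0,0,-0.025,0,0,0,1]

```text
clock: 8.13
eef_pos: [497.2, -210.6, 118.7]
eef_rot: [3.142, -0.0, 0.304]
wrist_force: [0.1, 0.3, -3.6]
finger_gap: 45.8
finger_force: 50.0
```

Call:
jog_arm:
  series:
    - [0,0,-0.01,0,0,0,1]
    - [0,0,-0.01,0,0,0,1]
    - [0,0,-0.01,0,0,0,1]

```text
clock: 8.38
eef_pos: [497.4, -210.7, 118.0]
eef_rot: [3.141, -0.001, 0.304]
wrist_force: [-1.0, 2.2, 3.6]
finger_gap: 45.9
finger_force: 50.0
```

Call:
jog_arm:
  series:
    - [0,0,-0.01,0,0,0,1]
    - [0,0,-0.01,0,0,0,1]
    - [0,0,-0.01,0,0,0,1]

```text
clock: 8.63
eef_pos: [497.3, -210.6, 116.5]
eef_rot: [3.141, -0.0, 0.304]
wrist_force: [0.2, 1.7, 5.5]
finger_gap: 45.5
finger_force: 50.0
```

Call:
jog_arm:
  series:
    - [0,0,-0.01,0,0,0,1]
    - [0,0,-0.01,0,0,0,1]
    - [0,0,-0.01,0,0,0,1]

```text
clock: 8.88
eef_pos: [497.3, -210.7, 115.3]
eef_rot: [3.141, -0.0, 0.304]
wrist_force: [-0.8, 0.7, 6.2]
finger_gap: 45.4
finger_force: 50.0
```

It makes contact at z of about 118, and the force matches the spring law, so the bottle is seated. Next I press about 8 mm and turn.

Call:
jog_arm:
  series:
    - [0,0,-0.01,0,0,0,1]
    - [0,0,-0.02,0,0,0,1]
    - [0,0,-0.03,0,0,0,1]
    - [0,0,-0.043,0,0,0,1]
    - [0,0,-0.043,0,0,0,1]
    - [0,0,-0.043,0,0,0,1]

```text
clock: 9.38
eef_pos: [497.4, -210.7, 110.5]
eef_rot: [3.141, -0.001, 0.304]
wrist_force: [-2.0, 1.4, 8.7]
finger_gap: 45.7
finger_force: 50.0
```

Call:
jog_arm:
  series:
    - [0,0,0,0,0,0.03,1]
    - [0,0,0,0,0,0.06,1]
    - [0,0,0,0,0,0.1,1]
    - [0,0,0,0,0,0.14,1]
    - [0,0,0,0,0,0.18,1]
    - [0,0,0,0,0,0.22,1]
    - [0,0,0,0,0,0.22,1]

```text
clock: 9.97
eef_pos: [497.8, -211.0, 110.8]
eef_rot: [3.139, -0.001, 0.654]
wrist_force: [1.6, -0.7, 8.6]
finger_gap: 45.6
finger_force: 50.0
```

Run:
```python
from cell import manip
s=manip.read_state();print(s["eef_pos"],s["eef_rot"],s["wrist_force"],s["moment"],s["joints"])
```

```text
[ 497.79042159 -210.99593749  110.76546523] [ 3.13944849e+00 -9.72181144e-04  6.53615781e-01] [ 1.59852229 -0.70148728  8.57221844] [-0.00990329 -0.02531563  0.00758464] [-4.68629384e-01  3.85375507e-01  1.66004455e+00 -6.05939510e-05
  1.09381895e+00  4.48579959e-01]
```

Call:
jog_arm:
  series:
    - [0,0,0,0,0,0.06,1]
    - [0,0,0,0,0,0.12,1]
    - [0,0,0,0,0,0.18,1]
    - [0,0,0,0,0,0.24,1]
    - [0,0,0,0,0,0.3,1]
    - [0,0,0,0,0,0.36,1]
    - [0,0,0,0,0,0.36,1]

```text
clock: 10.55
eef_pos: [497.8, -211.0, 110.7]
eef_rot: [3.139, 0.0, 1.221]
wrist_force: [0.2, 0.5, 8.7]
finger_gap: 45.6
finger_force: 50.0
```

Call:
jog_arm:
  series:
    - [0,0,0,0,0,0.06,1]
    - [0,0,0,0,0,0.12,1]
    - [0,0,0,0,0,0.18,1]
    - [0,0,0,0,0,0.24,1]
    - [0,0,0,0,0,0.3,1]
    - [0,0,0,0,0,0.36,1]
    - [0,0,0,0,0,0.39,1]
    - [0,0,0,0,0,0.39,1]

```text
clock: 11.22
eef_pos: [497.8, -211.0, 110.8]
eef_rot: [3.14, 0.002, 1.831]
wrist_force: [-0.1, 0.8, 9.6]
finger_gap: 45.6
finger_force: 50.0
```

Run:
```python
from cell import manip
import cv2,pickle,numpy as np
s=manip.read_state();print(s["eef_pos"],s["eef_rot"],s["wrist_force"],s["moment"],s["joints"])
c=manip.camera("scene")
cv2.imwrite("pics/turn.png",cv2.resize(c["frame"][130:230,90:190,::-1],(500,500),interpolation=cv2.INTER_CUBIC))
```

```text
[ 497.81075527 -211.00411485  110.76463973] [3.13981916e+00 1.65797744e-03 1.83101963e+00] [-0.1194224   0.76584055  9.57533199] [-0.02558268 -0.1721344   0.06012214] [-4.68625029e-01  3.85382068e-01  1.66003753e+00 -6.25720154e-05
  1.09374591e+00 -7.28821140e-01]
```

View pics/turn.png

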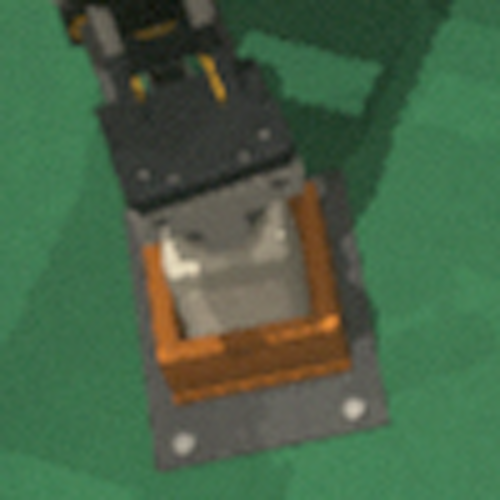

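The picture shows the bottle still seated in the recess, and the gripper has turned about 87°. I'll lift a little first and check the force.

Call:
jog_arm:
  series:
    - [0,0,0.02,0,0,0,1]
    - [0,0,0.05,0,0,0,1]
    - [0,0,0.08,0,0,0,1]
    - [0,0,0.11,0,0,0,1]
    - [0,0,0.13,0,0,0,1]
    - [0,0,0.13,0,0,0,1]
    - [0,0,0.13,0,0,0,1]

```text
clock: 11.85
eef_pos: [497.1, -210.6, 125.3]
eef_rot: [3.142, -0.0, 1.828]
wrist_force: [0.6, -0.6, 0.4]
finger_gap: 45.6
finger_force: 50.0
```

Call:
jog_arm:
  series:
    - [0,0,0.05,0,0,0,1]
    - [0,0,0.15,0,0,0,1]
    - [0,0,0.27,0,0,0,1]
    - [0,0,0.4,0,0,0,1]
    - [0,0,0.52,0,0,0,1]
    - [0,0,0.62,0,0,0,1]
    - [0,0,0.69,0,0,0,1]
    - [0,0,0.705,0,0,0,1]

```text
clock: 12.52
eef_pos: [497.4, -210.8, 211.5]
eef_rot: [3.14, 0.001, 1.828]
wrist_force: [0.4, -0.7, 0.7]
finger_gap: 45.7
finger_force: 50.0
```

Call:
jog_arm:
  series:
    - [0,0,0,0,0,0,1]
    - [0,0,0,0,0,0,1]
    - [0,0,0,0,0,0,1]
    - [0,0,0,0,0,0,1]

```text
clock: 12.85
eef_pos: [496.9, -210.5, 209.4]
eef_rot: [-3.141, -0.001, 1.828]
wrist_force: [0.3, 0.2, 0.6]
finger_gap: 45.5
finger_force: 50.0
```

Run:
```python
from cell import manip
import cv2,numpy as np
s=manip.read_state();print(s["eef_pos"],s["eef_rot"],s["wrist_force"],s["finger_gap"])
c=manip.camera("scene");t=manip.camera("top")
cv2.imwrite("pics/end.png",np.hstack([cv2.resize(c["frame"][110:230,80:200,::-1],(400,400),interpolation=cv2.INTER_CUBIC),cv2.resize(c["frame"][110:290,200:380,::-1],(400,400),interpolation=cv2.INTER_CUBIC)]))
```

```text
[ 496.89324733 -210.51174151  209.36325217] [-3.14062790e+00 -7.85934681e-04  1.82765822e+00] [0.25547378 0.19364062 0.57597431] 45.517405347142926
```

View pics/end.png

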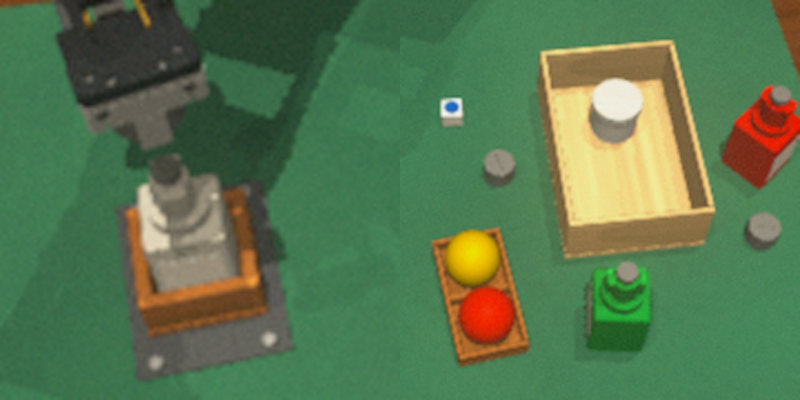

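The picture shows the open bottle seated upright in the stand. The finger gap of 45.5 mm means the cap is still held, and the tin, chalk and balls haven't moved. I'm handing it in.

```bash
python3 -c "
from cell import manip
print(manip.sign_off())"
```

```text
the job is handed in; nothing more can be done
None
```

I handed the job in at about 13 s on the robot clock: the bottle stands open and upright in the stand, and the gripper holds the cap level about 6 cm above it; no verdict was shown at hand-in.

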